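# Re-rack four sample tubes in reverse order

### The job

Move the four capped sample tubes from the white rack into the dark grey rack, in reverse order counted from the dot ends: the tube nearest the dot of the white rack goes into the bay farthest from the dot of the grey rack, and so on, so that the one farthest from the dot ends up nearest the dot. Stand every tube upright on the floor of its own bay, and never let one fall over.

Things in the scene. Friction and masses are not known exactly. Their poses are not given: they have to be found in the camera images.
- full_rack: White rack that holds the tubes at the start: fixed, 214 mm along its y, 58 mm along x, 35 mm high; origin at the middle of its underside. Four bays 46 mm square inside, open on top, floor 6 mm up, centres at x = 0, y = +78, +26, -26, -78 mm. The ledge at its +y end (to y = 132 mm, 12 mm high) bears a round black dot: the dot end. Coloured tags sit on its -x wall.
- empty_rack: Dark grey rack, empty at the start: fixed, 214 mm along its y, 58 mm along x, 35 mm high; origin at the middle of its underside. Four bays 46 mm square inside, open on top, floor 6 mm up, centres at x = 0, y = +78, +26, -26, -78 mm. The ledge at its +y end (to y = 132 mm, 12 mm high) bears a round white dot: the dot end.
- tube_blue_mid (a point): Centre of the loose upright sample tube with the blue screw cap: 115 mm tall, about 45 g, clear body 28.4 mm thick, flat underside 57.5 mm below this point; the cap, 34 mm in diameter, is the top 15 mm. z is its axis; its yaw means nothing. Neighbours stand about 52 mm apart: grip across the row (along the rack's x).
- tube_orange_mid (a point): Centre of the loose upright sample tube with the orange screw cap: 115 mm tall, about 45 g, clear body 28.4 mm thick, flat underside 57.5 mm below this point; the cap, 34 mm in diameter, is the top 15 mm. z is its axis; its yaw means nothing. Neighbours stand about 52 mm apart: grip across the row (along the rack's x).
- tube_red_mid (a point): Centre of the loose upright sample tube with the red screw cap: 115 mm tall, about 45 g, clear body 28.4 mm thick, flat underside 57.5 mm below this point; the cap, 34 mm in diameter, is the top 15 mm. z is its axis; its yaw means nothing. Neighbours stand about 52 mm apart: grip across the row (along the rack's x).
- tube_green_mid (a point): Centre of the loose upright sample tube with the green screw cap: 115 mm tall, about 45 g, clear body 28.4 mm thick, flat underside 57.5 mm below this point; the cap, 34 mm in diameter, is the top 15 mm. z is its axis; its yaw means nothing. Neighbours stand about 52 mm apart: grip across the row (along the rack's x).
- tag_blue: Blue tag, 26 mm long, clipped over the -x wall of the white rack beside the bay in which the blue-capped tube stands at the start; it stays there as a record of the first order. Origin on the bench, 31 mm from that bay's centre towards the rack's -x; axes parallel to the rack's; top 37.5 mm above the bench. Fixed.
- tag_orange: Orange tag, 26 mm long, clipped over the -x wall of the white rack beside the bay in which the orange-capped tube stands at the start; it stays there as a record of the first order. Origin on the bench, 31 mm from that bay's centre towards the rack's -x; axes parallel to the rack's; top 37.5 mm above the bench. Fixed.
- tag_red: Red tag, 26 mm long, clipped over the -x wall of the white rack beside the bay in which the red-capped tube stands at the start; it stays there as a record of the first order. Origin on the bench, 31 mm from that bay's centre towards the rack's -x; axes parallel to the rack's; top 37.5 mm above the bench. Fixed.
- tag_green: Green tag, 26 mm long, clipped over the -x wall of the white rack beside the bay in which the green-capped tube stands at the start; it stays there as a record of the first order. Origin on the bench, 31 mm from that bay's centre towards the rack's -x; axes parallel to the rack's; top 37.5 mm above the bench. Fixed.
Not all that is in view belongs to the job. What is shaped like the part that bears tube_orange_mid but purple or yellow is not meant.

How it is judged (in metres and radians):
At the end, for the whole second after the job is handed in: Each tube is in the grey rack's bay of reverse number from the dot (1 to 4, 2 to 3, 3 to 2, 4 to 1), its centre within 13 mm of the bay's along each rack axis, on the bay floor within 6 mm, upright within 0.12 rad, at rest and released (x of tube_blue_mid in the frame of empty_rack between -0.013 and 0.013 m and z of tube_blue_mid in the frame of empty_rack between 0.0575 and 0.0695 m and angle between each of tube_blue_mid, tube_orange_mid, tube_red_mid, tube_green_mid's own z axis and vertical below 0.12 rad and linear speed of each of tube_blue, tube_orange, tube_red, tube_green below 0.02 m/s and ((y of tag_blue in the frame of full_rack between 0.058 and 0.098 m and y of tube_blue_mid in the frame of empty_rack between -0.091 and -0.065 m) or (y of tag_blue in the frame of full_rack between 0.006 and 0.046 m and y of tube_blue_mid in the frame of empty_rack between -0.039 and -0.013 m) or (y of tag_blue in the frame of full_rack between -0.046 and -0.006 m and y of tube_blue_mid in the frame of empty_rack between 0.013 and 0.039 m) or (y of tag_blue in the frame of full_rack between -0.098 and -0.058 m and y of tube_blue_mid in the frame of empty_rack between 0.065 and 0.091 m)) and x of tube_orange_mid in the frame of empty_rack between -0.013 and 0.013 m and z of tube_orange_mid in the frame of empty_rack between 0.0575 and 0.0695 m and ((y of tag_orange in the frame of full_rack between 0.058 and 0.098 m and y of tube_orange_mid in the frame of empty_rack between -0.091 and -0.065 m) or (y of tag_orange in the frame of full_rack between 0.006 and 0.046 m and y of tube_orange_mid in the frame of empty_rack between -0.039 and -0.013 m) or (y of tag_orange in the frame of full_rack between -0.046 and -0.006 m and y of tube_orange_mid in the frame of empty_rack between 0.013 and 0.039 m) or (y of tag_orange in the frame of full_rack between -0.098 and -0.058 m and y of tube_orange_mid in the frame of empty_rack between 0.065 and 0.091 m)) and x of tube_red_mid in the frame of empty_rack between -0.013 and 0.013 m and z of tube_red_mid in the frame of empty_rack between 0.0575 and 0.0695 m and ((y of tag_red in the frame of full_rack between 0.058 and 0.098 m and y of tube_red_mid in the frame of empty_rack between -0.091 and -0.065 m) or (y of tag_red in the frame of full_rack between 0.006 and 0.046 m and y of tube_red_mid in the frame of empty_rack between -0.039 and -0.013 m) or (y of tag_red in the frame of full_rack between -0.046 and -0.006 m and y of tube_red_mid in the frame of empty_rack between 0.013 and 0.039 m) or (y of tag_red in the frame of full_rack between -0.098 and -0.058 m and y of tube_red_mid in the frame of empty_rack between 0.065 and 0.091 m)) and x of tube_green_mid in the frame of empty_rack between -0.013 and 0.013 m and z of tube_green_mid in the frame of empty_rack between 0.0575 and 0.0695 m and ((y of tag_green in the frame of full_rack between 0.058 and 0.098 m and y of tube_green_mid in the frame of empty_rack between -0.091 and -0.065 m) or (y of tag_green in the frame of full_rack between 0.006 and 0.046 m and y of tube_green_mid in the frame of empty_rack between -0.039 and -0.013 m) or (y of tag_green in the frame of full_rack between -0.046 and -0.006 m and y of tube_green_mid in the frame of empty_rack between 0.013 and 0.039 m) or (y of tag_green in the frame of full_rack between -0.098 and -0.058 m and y of tube_green_mid in the frame of empty_rack between 0.065 and 0.091 m))); the robot touches nothing.
It fails at once if a tube is tipped over (angle between any of tube_blue_mid, tube_orange_mid, tube_red_mid, tube_green_mid's own z axis and vertical above 1 rad).
It also fails if it takes over 93 s, if anything falls off the work surface, if the arm or the gripper's body presses on something with over 40 N, if the wrist force passes 120 N, or if a joint passes its speed limit or range.

### The arm

A 6-joint arm with a two-finger parallel gripper is mounted at the origin on a cart in front of the work surface, level with it; the furniture and walls round the work are solid. World frame = base frame: x ahead of the robot, y to its left, z up, the work surface at z = 0. Lengths are in m, angles in degrees, forces in N, time in s.
With the tool pointing down it reaches from about 0.4 to 0.925 m from the base axis. Payload 12.5 kg.
Tool frame: the origin (TCP) lies at the very end of the fingers, on their centre line; the grasp point (between the pads) lies 19 mm behind it; z points along the fingers, y is the direction in which the jaws open and shut (so a half turn about z gives the same grasp; the last joint's range is limited). The gripper opens to 95 mm and grips with 3 to 60 N. Pads are 20 mm wide; open, the fingers measure 119 mm over their backs; the gripper's body (75 mm by 180 mm) begins 59 mm behind the grasp point.
Start: joints at [69.179, 28.126, 89.318, -0, 62.55, -6.05], TCP at [0.159, 0.604, 0.215] pointing down, gripper open.
Joint ranges: [-177.58, 177.58], [-47.91, 125.51], [2.72, 160], [-65.01, 245.01], [3.68, 167.84], [-153.87, 153.87]. Speed limits (degrees/s): [127.2, 127.2, 159.86, 180, 180, 180].

### API

Orientations are given as a 3x3 rotation matrix whose columns are the frame's x, y, z axes.
In Python, from workcell import ctrl gives the robot as it stands. The module is installed in compiled form; this text tells all that it offers.
- The arm moves only by the shell command python3 -m pendant 'ROWS'. ROWS is JSON, a list of rows, each a list of 3 entries, a list of its own where there are three numbers: the shift along the tool's x, y, z in m, then the turn about the tool's z in rad, then the finger opening in m, from 0 to 0.0951. A call has 1 to 10 rows; each row is the pose to reach, as a shift and turn from the pose commanded when the call began, along the tool's axes at that moment; what a row does not reach only later rows make up. A row lasts 1/8 s, in which the tool goes at most 62.5 mm and 10.7 degrees, less where a joint would pass 70% of its speed; a pose out of reach is approached as far as the arm can. A call with a gripper value outside its range is refused whole. The fingers move at their own pace and stop on an object; the grip force is fixed at half the most. Time passes only in rows, so rows that repeat a pose let the fingers close. It gives the time, the measured TCP pose, the force and the opening at its end, in the units of the state.
- ctrl.read_state(): the state, without advancing time (a new reading comes with each control period).
- ctrl.capture(name): name is "side" or "top" or "wrist"; returns the picture (480x640x3 uint8, red, green, blue); there is no depth.
- ctrl.get_calibration(name): a dict with "fx", "fy", "cx", "cy" (pixels), "world_to_cam" (4x4, takes a point from world to camera coordinates); the wrist camera has in their place "mount" (4x4, takes a point from camera to tool coordinates, whose origin is the TCP and whose axes are the flange's). Camera axes: x right, y down, z forward; pixel columns grow to the right and rows downward; lengths in m; the calibration is good to about 2 mm. A picture is of the moment at which its call begins: read the wrist's pose just before it. get_calibration takes no time and is no camera call.
- ctrl.job_done(): hands the job in, once; it reports no verdict.
The state is a dict: "t": time; "q": joint angles; "joint_velocities": joint speeds; "effort": joint torques, N m; "ee_pos": TCP position; "orientation": TCP orientation; "force": force on the tool from outside, world axes, zero at the start; "moment": the same for the moment, N m; "finger_gap": finger opening in m.
Only numpy, scipy, OpenCV 4.12 (cv2) and the standard library are available. Lean on these libraries where they do the work, as an engineer would, in place of code of your own. Each camera call takes 0.05 s, during which the arm holds its last target.

## Working session

There is one attempt and no reset: what is moved stays moved. The work goes in short steps, Python scripts to look and compute and a shell command to move; the robot and the scene stay as the last step left them, time stands still between calls to the robot, and variables do not carry over. Pictures are saved under pics/ and viewed, and the job is handed in when it is done.

```bash
mkdir -p pics; python3 - <<'E'
from workcell import ctrl
import cv2
s=ctrl.read_state();print({k:s[k] for k in('t','ee_pos','orientation','finger_gap','force')})
for n in("top","side","wrist"):
    im=ctrl.capture(n);cv2.imwrite(f"pics/{n}0.png",im[:,:,::-1])
    print(n,ctrl.get_calibration(n))
E
```

```text
{'t': 0.0, 'ee_pos': array([0.15924436, 0.60412622, 0.21405169]), 'orientation': array([[-9.66952582e-01,  2.54955983e-01, -3.88044655e-04],
       [ 2.54956255e-01,  9.66952020e-01, -1.04805180e-03],
       [ 1.08013488e-04, -1.11235080e-03, -9.99999376e-01]]), 'finger_gap': 0.09501325844494467, 'force': array([-0.55629002,  0.74070203, -0.54962463])}
top {'fx': 548.2833024937675, 'fy': 548.2833024937675, 'cx': 325.51763003236965, 'cy': 239.04619270886928, 'world_to_cam': array([[ 0.02937953, -0.99956752, -0.00126833,  0.1617391 ],
       [-0.99576578, -0.02915717, -0.08718013,  0.49652628],
       [ 0.08710544,  0.00382427, -0.99619176,  0.89005817],
       [ 0.        ,  0.        ,  0.        ,  1.        ]])}
side {'fx': 494.4799089257455, 'fy': 494.4799089257455, 'cx': 310.5989483568293, 'cy': 236.95608303120645, 'world_to_cam': array([[-0.98397855, -0.17782566,  0.01281592,  0.50808905],
       [-0.12474561,  0.63534217, -0.76208849, -0.00299909],
       [ 0.12737639, -0.75147745, -0.64734604,  1.05323603],
       [ 0.        ,  0.        ,  0.        ,  1.        ]])}
wrist {'fx': 358.3464040284404, 'fy': 358.3464040284404, 'cx': 316.7832036263842, 'cy': 241.21885097022837, 'mount': array([[-4.12782076e-05, -9.72435106e-01, -2.33173674e-01,
         6.61692408e-02],
       [ 9.99999997e-01, -2.37130514e-05, -7.81340513e-05,
        -1.06632539e-03],
       [ 7.04510351e-05, -2.33173677e-01,  9.72435104e-01,
        -1.68738581e-01],
       [ 0.00000000e+00,  0.00000000e+00,  0.00000000e+00,
         1.00000000e+00]])}
```

View pics/top0.png

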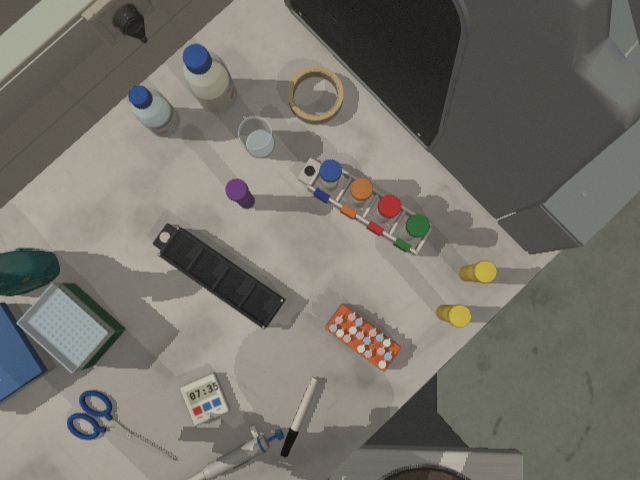

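View pics/side0.png

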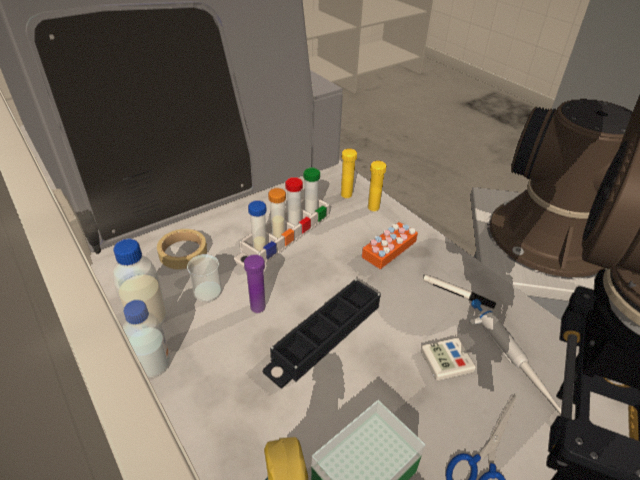

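View pics/wrist0.png

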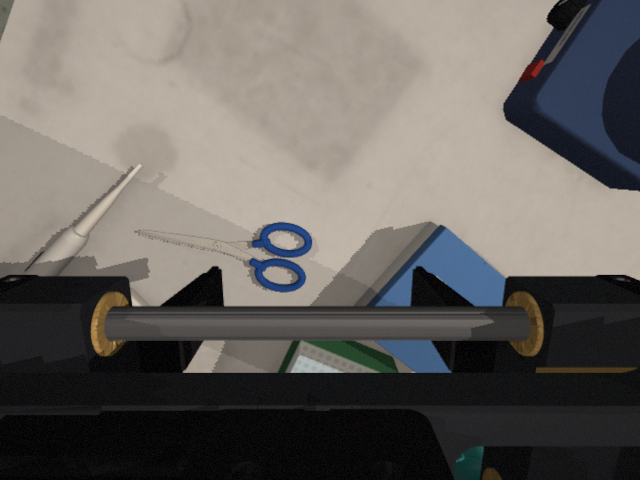

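Order from the white rack's dot at (309,171) is blue (331,172), orange (361,189), red (389,206), green (418,226). The grey rack is empty, with its dot at (164,237). The purple and yellow tubes are distractors. I'll zoom in for precise corners.

```bash
python3 - <<'E'
import cv2
im=cv2.imread("pics/top0.png")
a=cv2.resize(im[140:270,290:450],None,fx=5,fy=5,interpolation=cv2.INTER_CUBIC)[:600]
b=cv2.resize(im[215:335,145:305],None,fx=5,fy=5,interpolation=cv2.INTER_CUBIC)
cv2.imwrite("pics/za.png",a);cv2.imwrite("pics/zb.png",b)
E
```

```text
(no output)
```

View pics/za.png

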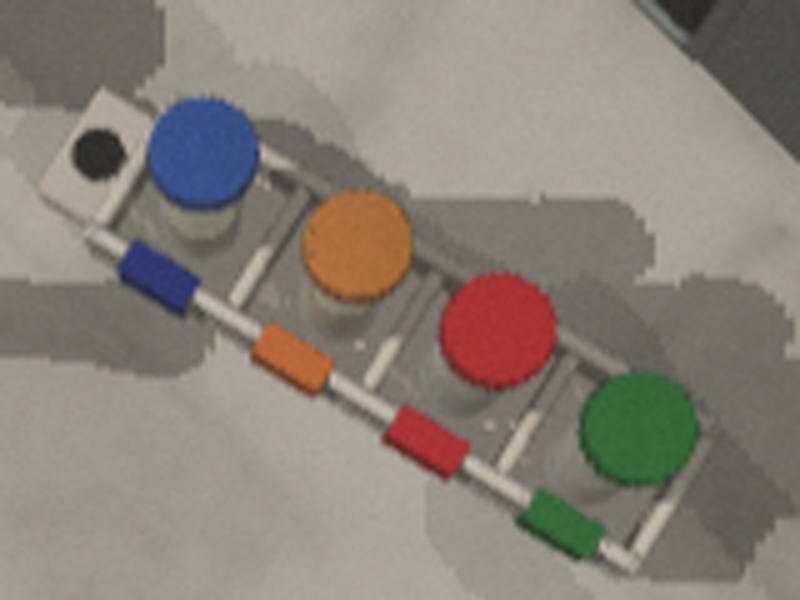

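View pics/zb.png

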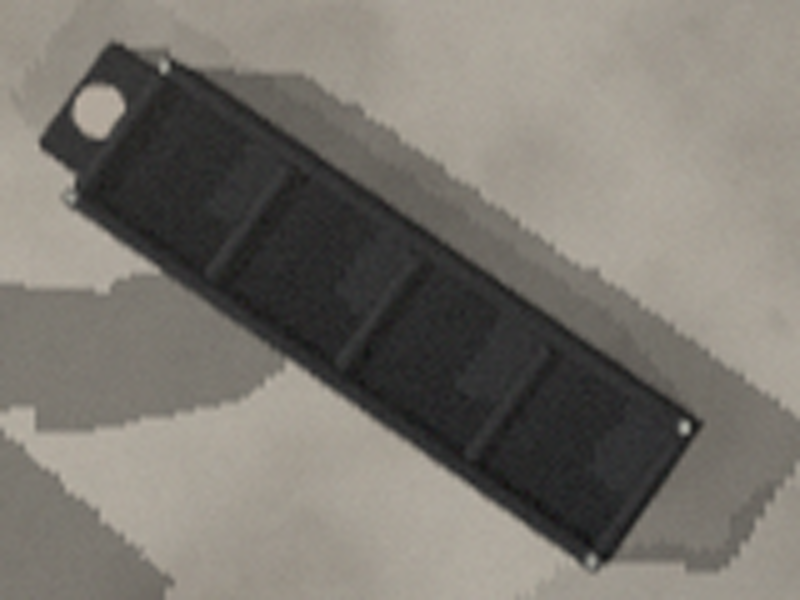

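```bash
cat > h.py <<'E'
import numpy as np
from workcell import ctrl
def back(px,z,cam="top"):
    c=ctrl.get_calibration(cam);T=np.array(c["world_to_cam"]);R,t=T[:3,:3],T[:3,3]
    px=np.atleast_2d(px).astype(float);o=-R.T@t
    d=np.c_[(px[:,0]-c["cx"])/c["fx"],(px[:,1]-c["cy"])/c["fy"],np.ones(len(px))]@R
    return o+d*((np.broadcast_to(z,len(px))-o[2])/d[:,2])[:,None]
def proj(P,cam="top"):
    c=ctrl.get_calibration(cam);T=np.array(c["world_to_cam"]);q=np.atleast_2d(P)@T[:3,:3].T+T[:3,3]
    return np.c_[q[:,0]/q[:,2]*c["fx"]+c["cx"],q[:,1]/q[:,2]*c["fy"]+c["cy"]]
def fit(L,W):
    L=np.array(L,float);W=np.array(W)[:,:2];a=L.mean(0);b=W.mean(0)
    U,S,Vt=np.linalg.svd((L-a).T@(W-b));R=(U@np.diag([1,np.linalg.det(U@Vt)])@Vt).T
    return R,b-R@a,W-(L@R.T+b-R@a)
E
python3 - <<'E'
from h import *
np.set_printoptions(precision=4,suppress=True)
g=np.array([(295,170),(215,275),(422,262),(343,366),(550,350),(472,457),(165,66),(72,198),(684,427),(592,561)])/5+[145,215]
W=back(g,.035)
L=[(.026,.052),(-.026,.052),(.026,0),(-.026,0),(.026,-.052),(-.026,-.052),(.0265,.1045),(-.0265,.1045),(.0265,-.1045),(-.0265,-.1045)]
R,t,r=fit(L,W);print("grey",t,np.degrees(np.arctan2(R[1,0],R[0,0])),"\n",r*1e3)
print("dot",(back(np.array([[99,111]])/5+[145,215],.012)[:,:2]-t)@R)
for y in(.078,.026,-.026,-.078):print("bay",y,R@[0,y]+t)
w=np.array([(160,272),(293,356),(427,440),(562,522)])/5+[290,140]
c=np.array([(204,147),(358,243),(498,329),(640,427)])/5+[290,140]
Wt=back(w,.0375);Wc=back(c,.121);
ys=(.078,.026,-.026,-.078)
R,t,r=fit([(-.03,y) for y in ys],Wt);print("white",t,np.degrees(np.arctan2(R[1,0],R[0,0])),r*1e3)
print("caps",Wc,"in rack\n",(Wc[:,:2]-t)@R)
print("dot",(back(np.array([[99,155]])/5+[290,140],.012)[:,:2]-t)@R)
for p,z in(((240,190),.115),((485,271),.115),((435,145),0),((430,145),.3),((315,93),0.02),((258,140),.05)):print(p,z,back(p,z))
E
```

```text
grey [0.4225 0.3444] -32.967870581723304 
 [[-4.4127  0.5867]
 [ 4.1485 -3.2842]
 [-4.965   1.3042]
 [ 4.1286 -2.8081]
 [-4.04    2.0043]
 [ 4.2844 -2.4031]
 [-0.4501  1.1735]
 [-0.2424  0.456 ]
 [ 0.4967  1.8222]
 [ 1.0518  1.1486]]
dot [[-0.001   0.1211]]
bay 0.078 [0.465  0.4099]
bay 0.026 [0.4367 0.3663]
bay -0.026 [0.4084 0.3226]
bay -0.078 [0.3801 0.279 ]
white [0.55   0.1021] -30.496110571152432 [[-0.0087 -0.4079]
 [-0.2157 -0.0828]
 [-0.2669  0.1596]
 [ 0.4913  0.3312]]
caps [[0.5878 0.171  0.121 ]
 [0.5601 0.1242 0.121 ]
 [0.5354 0.0819 0.121 ]
 [0.5072 0.0392 0.121 ]] in rack
 [[-0.0024  0.0786]
 [-0.0026  0.0241]
 [-0.0024 -0.0248]
 [-0.005  -0.0759]]
dot [[-0.0033  0.1191]]
(240, 190) 0.115 [[0.5537 0.3067 0.115 ]]
(485, 271) 0.115 [[ 0.4428 -0.0621  0.115 ]]
(435, 145) 0 [[ 0.6621 -0.0081  0.    ]]
(430, 145) 0.3 [[0.5813 0.0561 0.3   ]]
(315, 93) 0.02 [[0.7412 0.2015 0.02  ]]
(258, 140) 0.05 [[0.6486 0.2914 0.05  ]]
```

```bash
cat >> h.py <<'E'
def go(target,yawy_deg):
    """tool-frame shift and turn to reach target TCP with tool y at yaw"""
    s=ctrl.read_state();O=np.array(s["orientation"]);d=O.T@(np.array(target)-s["ee_pos"])
    y=np.degrees(np.arctan2(O[1,1],O[0,1]));w=(yawy_deg-y+180)%360-180
    print("t",round(s["t"],2),"shift",d.round(4),"turn",round(-np.radians(w),4),"pos",np.round(s["ee_pos"],4),"gap",round(s["finger_gap"],4),"F",np.round(s["force"],1))
E
python3 - <<'E'
from h import *
a=np.radians(-30.5);R=np.array([[np.cos(a),-np.sin(a)],[np.sin(a),np.cos(a)]])
for p in((385,85),(435,147),(490,200),(548,258)):print(p,(back(p,0)[0,:2]-[.548,.1033])@R,back(p,0)[0])
go([.588,.171,.214],-30.5)
E
```

```text
(385, 85) [0.19972258 0.0911288 ] [0.76633816 0.08045236 0.        ]
(435, 147) [ 0.15183253 -0.03984546] [ 0.65860024 -0.00809285  0.        ]
(490, 200) [ 0.12283576 -0.16748343] [ 0.5688346  -0.10335246  0.        ]
(548, 258) [ 0.08969508 -0.30151758] [ 0.47225216 -0.20202003  0.        ]
t 0.15 shift [-5.250e-01 -3.096e-01  4.000e-04] turn 1.8453 pos [0.1593 0.6042 0.2142] gap 0.0949 F [ 0.1  0.1 -0.6]
```

```bash
python3 - <<'E'
import cv2
im=cv2.imread("pics/side0.png")
cv2.imwrite("pics/zs.png",cv2.resize(im[100:300,100:360],None,fx=3,fy=3))
E
```

```text
(no output)
```

View pics/zs.png

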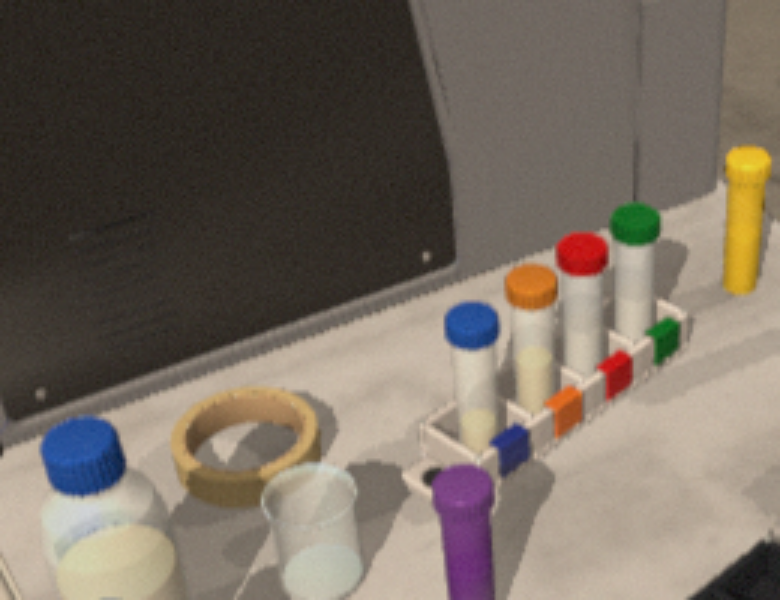

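Points check out: tags and caps match the 52 mm pitch, and the machine face is about 0.14 m from the row. Moving above the blue tube.

```bash
python3 -m pendant '[[[-0.04,-0.024,-0.03],0.18,0.095],[[-0.1,-0.06,-0.03],0.36,0.095],[[-0.16,-0.095,-0.03],0.55,0.095],[[-0.21,-0.125,-0.03],0.73,0.095],[[-0.265,-0.155,-0.03],0.91,0.095],[[-0.32,-0.19,-0.03],1.1,0.095],[[-0.375,-0.22,-0.03],1.28,0.095],[[-0.43,-0.25,-0.03],1.47,0.095],[[-0.48,-0.285,-0.03],1.65,0.095],[[-0.525,-0.31,-0.03],1.845,0.095]]'; python3 - <<'E'
from h import *
go([.588,.171,.214],-30.5)
E
```

```text
t: 1.4
ee_pos: [0.5885, 0.1695, 0.2446]
orientation: [[0.506, 0.862, -0.0], [0.862, -0.506, 0.0], [0.0, -0.0, -1.0]]
force: [-0.5, 1.8, 0.7]
finger_gap: 0.095
t 1.4 shift [ 0.0011 -0.0012  0.0306] turn 0.0015 pos [0.5885 0.1695 0.2446] gap 0.095 F [-0.5  1.8  0.7]
```

```bash
python3 - <<'E'
from h import *
import cv2
s=ctrl.read_state();im=ctrl.capture("wrist").copy();im2=ctrl.capture("side")
c=ctrl.get_calibration("wrist");M=np.array(c["mount"]);O=np.array(s["orientation"]);p=np.array(s["ee_pos"])
for P in([.5878,.171,.121],[.5601,.1242,.121],[.5354,.0819,.121],[.5072,.0392,.121]):
    q=np.linalg.inv(M)@np.r_[O.T@(np.array(P)-p),1];u=q[0]/q[2]*c["fx"]+c["cx"];v=q[1]/q[2]*c["fy"]+c["cy"];print(u,v)
    if 0<u<640 and 0<v<480: cv2.circle(im,(int(u),int(v)),3,(255,255,255),-1)
cv2.imwrite("pics/w1.png",im[:,:,::-1]);cv2.imwrite("pics/s1.png",im2[:,:,::-1])
E
```

```text
316.1433687846862 232.63625300468792
315.94543301158285 293.80733643013457
316.101762135557 344.7931139598883
313.23538783715367 394.2753273941347
```

View pics/w1.png

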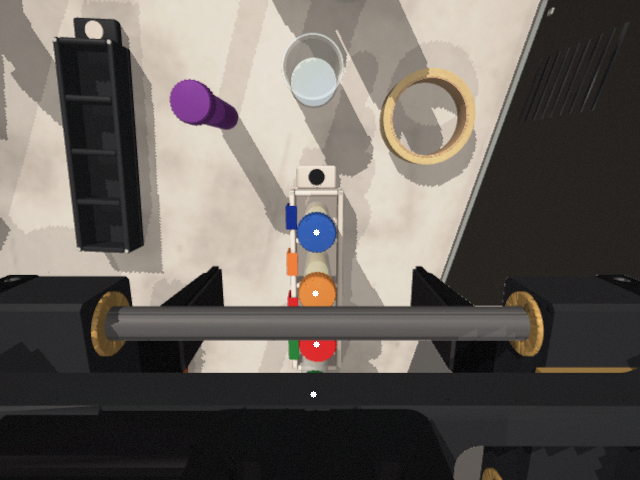

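View pics/s1.png

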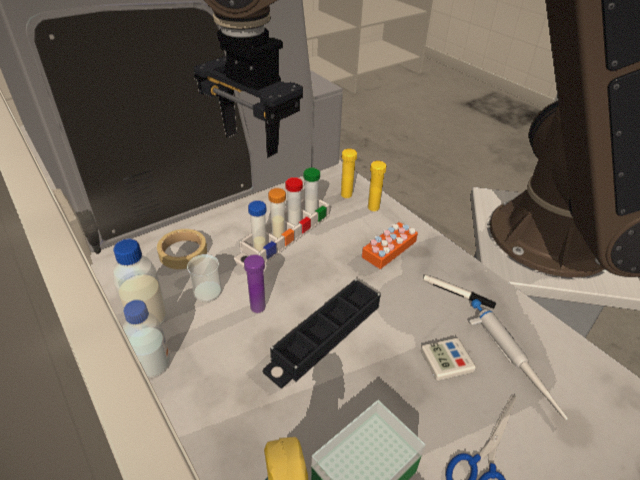

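The wrist view agrees with the top-camera estimates: the predicted dots fall on the blue (317,232), orange (317,293) and red (317,345) caps. Descend and grip.

```bash
python3 -m pendant '[[[0.001,-0.001,0.05],0,0.095],[[0.001,-0.001,0.1],0,0.095],[[0.001,-0.001,0.15],0,0.095],[[0.001,-0.001,0.175],0,0.095],[[0.001,-0.001,0.185],0,0.095],[[0.001,-0.001,0.185],0,0.02],[[0.001,-0.001,0.185],0,0.02],[[0.001,-0.001,0.185],0,0.02],[[0.001,-0.001,0.185],0,0.02],[[0.001,-0.001,0.185],0,0.02]]'
```

```text
t: 2.75
ee_pos: [0.5871, 0.1727, 0.0599]
orientation: [[0.501, 0.866, 0.0], [0.866, -0.501, 0.0], [0.0, 0.0, -1.0]]
force: [-0.0, -0.1, -0.2]
finger_gap: 0.0505
```

```bash
python3 -m pendant '[[[0,0,0],0,0.02],[[0,0,0],0,0.02],[[0,0,0],0,0.02],[[0,0,0],0,0.02],[[0,0,0],0,0.02],[[0,0,0],0,0.02]]'; python3 - <<'E'
from h import *
a=np.radians(-33);u=np.array([-np.sin(a),np.cos(a)])
go(np.r_[np.array([.4225,.3444])-.078*u,.06],-33)
E
```

```text
t: 3.5
ee_pos: [0.5871, 0.1727, 0.0596]
orientation: [[0.501, 0.866, 0.0], [0.866, -0.501, 0.0], [0.0, 0.0, -1.0]]
force: [-0.1, 0.3, -0.3]
finger_gap: 0.0335
t 3.5 shift [-0.0117 -0.2325 -0.0004] turn 0.0515 pos [0.5871 0.1727 0.0596] gap 0.0335 F [-0.1  0.3 -0.3]
```

```bash
python3 -m pendant '[[[0,0,0],0,0.02],[[0,0,0],0,0.02],[[0,0,0],0,0.02]]'; python3 - <<'E'
from h import *
import cv2
cv2.imwrite("pics/s2.png",cv2.resize(ctrl.capture("side")[80:280,160:380,::-1],None,fx=3,fy=3))
E
```

```text
t: 3.88
ee_pos: [0.5871, 0.1726, 0.0597]
orientation: [[0.501, 0.866, 0.0], [0.866, -0.501, 0.0], [0.0, 0.0, -1.0]]
force: [1.2, -0.5, 0.6]
finger_gap: 0.0334
```

View pics/s2.png

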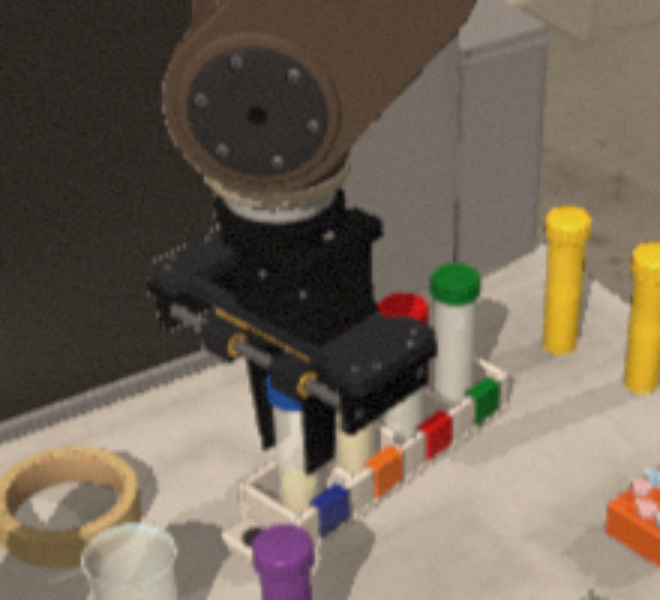

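The gap of 33.4 mm shows the upper finger faces have closed on the 34 mm cap, so the pads aren't holding the body. I'll regrip with the pads centred on the cap, TCP at z ≈ 0.094.

```bash
python3 -m pendant '[[[0,0,0],0,0.06],[[0,0,0],0,0.06],[[0,0,0],0,0.06],[[0,0,-0.017],0,0.06],[[0,0,-0.034],0,0.06],[[0,0,-0.034],0,0.02],[[0,0,-0.034],0,0.02],[[0,0,-0.034],0,0.02],[[0,0,-0.034],0,0.02],[[0,0,-0.034],0,0.02]]'
```

```text
t: 5.18
ee_pos: [0.5869, 0.1727, 0.0933]
orientation: [[0.501, 0.866, -0.001], [0.866, -0.501, -0.0], [-0.0, -0.0, -1.0]]
force: [0.8, 0.1, -1.3]
finger_gap: 0.0338
```

```bash
python3 -m pendant '[[[0,0,0],0,0.02],[[0,0,0],0,0.02],[[0,0,-0.02],0,0.02],[[0,0,-0.05],0,0.02],[[0,0,-0.05],0,0.02]]'; python3 - <<'E'
from h import *
import cv2
cv2.imwrite("pics/s3.png",cv2.resize(ctrl.capture("side")[80:280,160:380,::-1],None,fx=3,fy=3))
E
```

```text
t: 5.8
ee_pos: [0.5879, 0.1729, 0.1455]
orientation: [[0.501, 0.866, 0.004], [0.866, -0.501, 0.001], [0.002, 0.003, -1.0]]
force: [0.3, 0.2, -0.9]
finger_gap: 0.0335
```

View pics/s3.png

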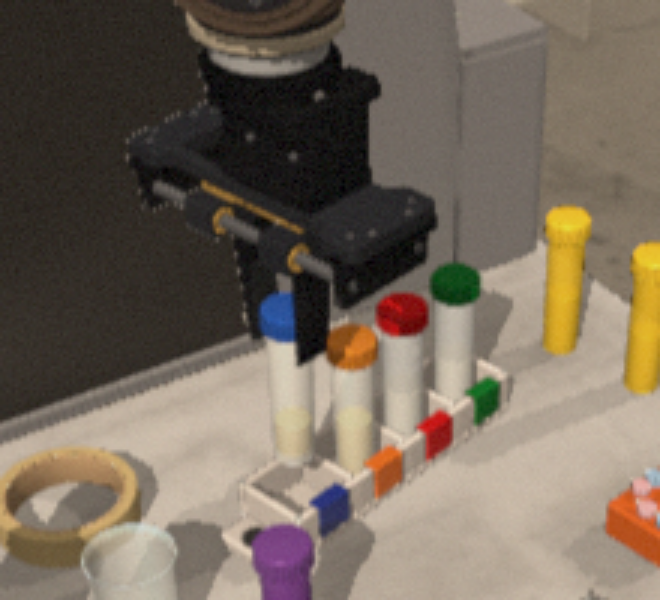

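Blue is lifted cleanly, upright at crop (290,380). Now compute the transfer.

```bash
cat >> h.py <<'E'
def bay(i,z):
    """i=1..4 from the dot of the grey rack"""
    a=np.radians(-33);u=np.array([-np.sin(a),np.cos(a)])
    return go(np.r_[np.array([.4225,.3444])+(.078-.052*(i-1))*u,z],-33)
E
python3 -c "
from h import *
bay(4,.18);bay(4,.0945)"
```

```text
t 5.85 shift [-0.0117 -0.2325 -0.0362] turn 0.0515 pos [0.5872 0.1727 0.1441] gap 0.0336 F [-0.  -0.1 -1.5]
t 5.85 shift [-0.0118 -0.2326  0.0493] turn 0.0515 pos [0.5872 0.1727 0.1441] gap 0.0336 F [-0.  -0.1 -1.5]
```

```bash
python3 -m pendant '[[[0,-0.01,-0.015],0,0.02],[[0,-0.035,-0.036],0.01,0.02],[[-0.003,-0.07,-0.036],0.02,0.02],[[-0.005,-0.105,-0.036],0.03,0.02],[[-0.007,-0.14,-0.036],0.04,0.02],[[-0.01,-0.175,-0.036],0.051,0.02],[[-0.011,-0.205,-0.036],0.051,0.02],[[-0.011,-0.225,-0.036],0.051,0.02],[[-0.011,-0.2325,-0.036],0.051,0.02],[[-0.011,-0.2325,-0.036],0.051,0.02]]'; python3 - <<'E'
from h import *
import cv2
bay(4,.0945)
cv2.imwrite("pics/s4.png",cv2.resize(ctrl.capture("side")[150:400,220:480,::-1],None,fx=2.4,fy=2.4))
cv2.imwrite("pics/t4.png",ctrl.capture("top")[:,:,::-1])
E
```

```text
t: 7.1
ee_pos: [0.3804, 0.2797, 0.1797]
orientation: [[0.544, 0.839, 0.0], [0.839, -0.544, 0.0], [0.0, 0.0, -1.0]]
force: [0.0, 0.3, -1.0]
finger_gap: 0.0337
t 7.1 shift [-0.0009  0.      0.0852] turn 0.001 pos [0.3804 0.2797 0.1797] gap 0.0337 F [ 0.   0.3 -1. ]
```

View pics/s4.png

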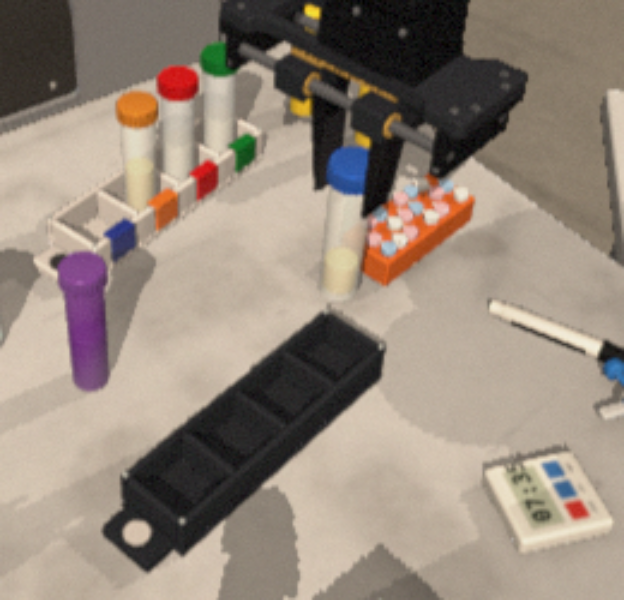

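View pics/t4.png

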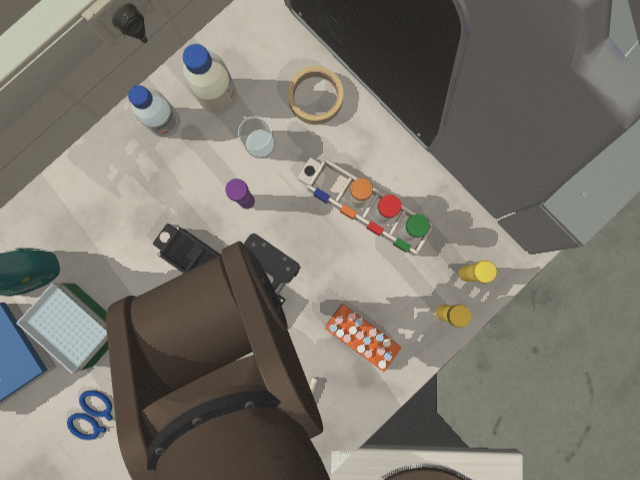

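```bash
python3 -c "
from h import *
def f(P):print(P,((proj(P,'side')-[220,150])*2.4).round(0))
f([.3804,.2797,.092]);f([.3804,.2797,.207])
a=np.radians(-33);R=np.array([[np.cos(a),-np.sin(a)],[np.sin(a),np.cos(a)]])
for l in((.0265,-.1045),(-.0265,-.1045),(-.0265,.1045),(.0265,.1045)):f(np.r_[R@l+[.4225,.3444],.035])
"
```

```text
[0.3804, 0.2797, 0.092] [[339. 290.]]
[0.3804, 0.2797, 0.207] [[353. 161.]]
[0.38780999 0.24232599 0.035     ] [[328. 309.]]
[0.34336045 0.27119186 0.035     ] [[384. 345.]]
[0.45719001 0.44647401 0.035     ] [[185. 519.]]
[0.50163955 0.41760814 0.035     ] [[127. 472.]]
```

```bash
python3 -m pendant '[[[-0.001,0,0.03],0,0.02],[[-0.001,0,0.06],0,0.02],[[-0.001,0,0.078],0,0.02],[[-0.001,0,0.0855],0,0.02],[[-0.001,0,0.0855],0,0.02],[[-0.001,0,0.0855],0,0.06],[[-0.001,0,0.0855],0,0.06],[[-0.001,0,0.0855],0,0.06],[[-0.001,0,0.0855],0,0.06]]'; python3 - <<'E'
from h import *
import cv2
go([.5601,.1242,.16],-30.5)
cv2.imwrite("pics/s5.png",cv2.resize(ctrl.capture("side")[150:400,220:480,::-1],None,fx=2.4,fy=2.4))
E
```

```text
t: 8.32
ee_pos: [0.3798, 0.2788, 0.0943]
orientation: [[0.544, 0.839, 0.0], [0.839, -0.544, 0.0], [0.0, 0.0, -1.0]]
force: [0.2, 0.2, -0.2]
finger_gap: 0.0594
t 8.32 shift [-0.0315  0.2354 -0.0657] turn -0.0431 pos [0.3798 0.2788 0.0943] gap 0.0594 F [ 0.2  0.2 -0.2]
```

View pics/s5.png

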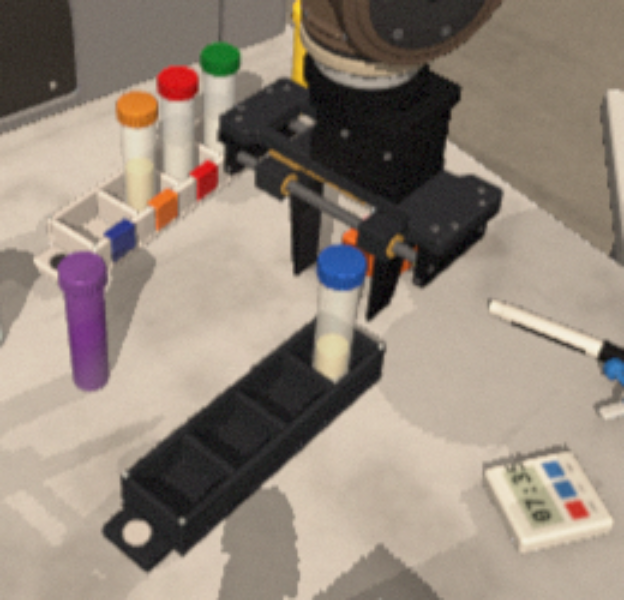

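Blue stands in the far bay, seen at crop (340,320). Next: orange, with a moderate opening of 0.07.

```bash
python3 -m pendant '[[[0,0,-0.03],0,0.07],[[0,0,-0.07],0,0.07],[[-0.002,0.03,-0.085],0,0.07],[[-0.008,0.08,-0.085],-0.01,0.07],[[-0.016,0.13,-0.085],-0.02,0.07],[[-0.024,0.18,-0.085],-0.03,0.07],[[-0.0315,0.225,-0.085],-0.043,0.07],[[-0.0315,0.2355,-0.066],-0.043,0.07],[[-0.0315,0.2355,-0.03],-0.043,0.07],[[-0.0315,0.2355,0],-0.043,0.07]]'; python3 -c "
from h import *
go([.5601,.1242,.0935],-30.5)"
```

```text
t: 9.62
ee_pos: [0.5591, 0.1245, 0.0922]
orientation: [[0.508, 0.861, -0.002], [0.861, -0.508, 0.0], [-0.001, -0.001, -1.0]]
force: [-0.3, 0.4, -0.9]
finger_gap: 0.07
t 9.62 shift [ 0.0002  0.001  -0.0013] turn -0.0003 pos [0.5591 0.1245 0.0922] gap 0.07 F [-0.3  0.4 -0.9]
```

```bash
python3 -m pendant '[[[0,0,0],0,0.02],[[0,0,0],0,0.02],[[0,0,0],0,0.02],[[0,0,0],0,0.02],[[0,0,0],0,0.02],[[0,0,0],0,0.02],[[0,0,-0.01],0,0.02],[[0,0,-0.04],0,0.02],[[0,0,-0.075],0,0.02],[[0,0,-0.085],0,0.02]]'; python3 -c "
from h import *
bay(3,.18)"
```

```text
t: 10.88
ee_pos: [0.5607, 0.1242, 0.1813]
orientation: [[0.508, 0.862, 0.003], [0.862, -0.508, 0.0], [0.002, 0.002, -1.0]]
force: [-0.2, 1.1, -1.1]
finger_gap: 0.034
t 10.88 shift [ 0.0935 -0.232   0.0009] turn 0.0434 pos [0.5607 0.1242 0.1813] gap 0.034 F [-0.2  1.1 -1.1]
```

```bash
python3 -m pendant '[[[0.005,-0.012,0],0,0.02],[[0.017,-0.042,0],0.01,0.02],[[0.031,-0.077,0],0.02,0.02],[[0.045,-0.112,0],0.03,0.02],[[0.059,-0.147,0],0.043,0.02],[[0.073,-0.182,0],0.043,0.02],[[0.085,-0.21,0],0.043,0.02],[[0.092,-0.228,0],0.043,0.02],[[0.0935,-0.232,0],0.043,0.02],[[0.0935,-0.232,0],0.043,0.02]]'; python3 - <<'E'
from h import *
import cv2
bay(3,.0945)
cv2.imwrite("pics/s6.png",cv2.resize(ctrl.capture("side")[150:400,220:480,::-1],None,fx=2.4,fy=2.4))
E
```

```text
t: 12.12
ee_pos: [0.4078, 0.3222, 0.1788]
orientation: [[0.544, 0.839, -0.0], [0.839, -0.544, -0.0], [-0.0, -0.0, -1.0]]
force: [-0.4, -0.6, -0.7]
finger_gap: 0.0334
t 12.12 shift [0.0006 0.0002 0.0843] turn 0.0006 pos [0.4078 0.3222 0.1788] gap 0.0334 F [-0.4 -0.6 -0.7]
```

View pics/s6.png

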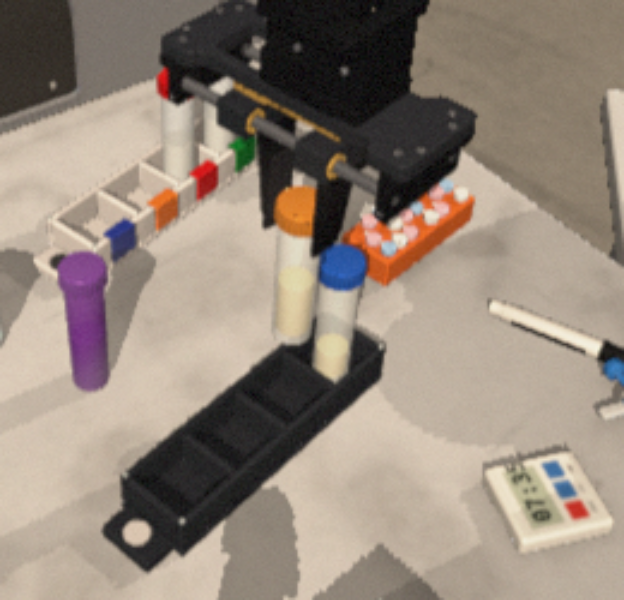

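Orange hangs upright above bay 3. Lower and release, then go on to red.

```bash
python3 -m pendant '[[[0,0,0.03],0,0.02],[[0,0,0.06],0,0.02],[[0,0,0.078],0,0.02],[[0,0,0.085],0,0.02],[[0,0,0.085],0,0.02],[[0,0,0.085],0,0.07],[[0,0,0.085],0,0.07],[[0,0,0.085],0,0.07],[[0,0,0.085],0,0.07]]'; python3 - <<'E'
from h import *
import cv2
go([.5354,.0819,.16],-30.5)
cv2.imwrite("pics/s7.png",cv2.resize(ctrl.capture("side")[150:400,220:480,::-1],None,fx=2.4,fy=2.4))
E
```

```text
t: 13.3
ee_pos: [0.4078, 0.3225, 0.0942]
orientation: [[0.544, 0.839, 0.0], [0.839, -0.544, 0.0], [0.0, -0.0, -1.0]]
force: [0.7, -0.1, 0.5]
finger_gap: 0.0671
t 13.3 shift [-0.1324  0.238  -0.0658] turn -0.0431 pos [0.4078 0.3225 0.0942] gap 0.0671 F [ 0.7 -0.1  0.5]
```

View pics/s7.png

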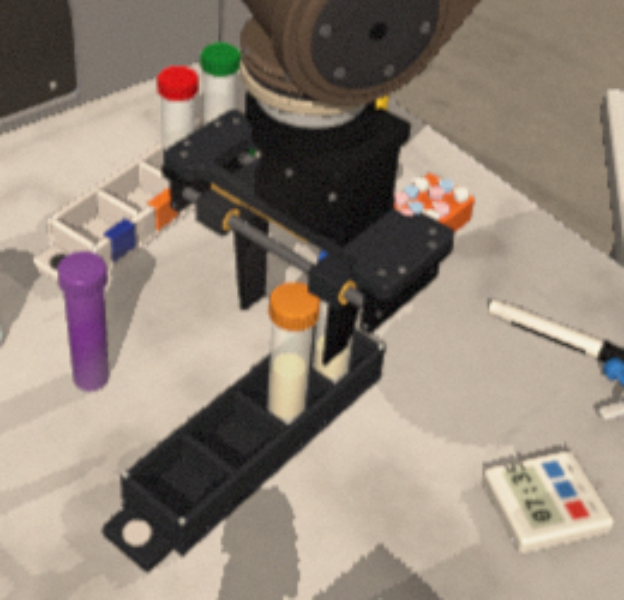

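```bash
python3 -m pendant '[[[0,0,-0.035],0,0.07],[[0,0,-0.085],0,0.07],[[-0.02,0.036,-0.09],0,0.07],[[-0.048,0.086,-0.09],-0.01,0.07],[[-0.076,0.136,-0.09],-0.02,0.07],[[-0.104,0.186,-0.09],-0.03,0.07],[[-0.128,0.23,-0.09],-0.043,0.07],[[-0.1324,0.238,-0.07],-0.043,0.07],[[-0.1324,0.238,-0.03],-0.043,0.07],[[-0.1324,0.238,0],-0.043,0.07]]'; python3 -c "
from h import *
go([.5354,.0819,.0935],-30.5)"
```

```text
t: 14.6
ee_pos: [0.5351, 0.0816, 0.0928]
orientation: [[0.508, 0.861, -0.001], [0.861, -0.508, 0.0], [-0.0, -0.001, -1.0]]
force: [-0.1, 0.5, -0.3]
finger_gap: 0.0697
t 14.6 shift [ 0.0004  0.0001 -0.0007] turn -0.0007 pos [0.5351 0.0816 0.0928] gap 0.0697 F [-0.1  0.5 -0.3]
```

```bash
python3 -m pendant '[[[0,0,0],0,0.02],[[0,0,0],0,0.02],[[0,0,0],0,0.02],[[0,0,0],0,0.02],[[0,0,0],0,0.02],[[0,0,0],0,0.02],[[0,0,-0.01],0,0.02],[[0,0,-0.04],0,0.02],[[0,0,-0.075],0,0.02],[[0,0,-0.085],0,0.02]]'; python3 -c "
from h import *
bay(2,.18)"
```

```text
t: 15.85
ee_pos: [0.5359, 0.0819, 0.1812]
orientation: [[0.508, 0.862, 0.003], [0.862, -0.508, 0.0], [0.002, 0.003, -1.0]]
force: [-0.7, -0.4, -1.1]
finger_gap: 0.033
t 15.85 shift [ 0.1946 -0.2298  0.001 ] turn 0.0435 pos [0.5359 0.0819 0.1812] gap 0.033 F [-0.7 -0.4 -1.1]
```

```bash
python3 -m pendant '[[[0.008,-0.01,-0.015],0,0.02],[[0.03,-0.036,-0.04],0.01,0.02],[[0.058,-0.068,-0.04],0.02,0.02],[[0.086,-0.101,-0.04],0.03,0.02],[[0.114,-0.134,-0.04],0.043,0.02],[[0.142,-0.167,-0.04],0.043,0.02],[[0.168,-0.198,-0.04],0.043,0.02],[[0.188,-0.222,-0.04],0.043,0.02],[[0.1946,-0.2298,-0.035],0.043,0.02],[[0.1946,-0.2298,0],0.043,0.02]]'; python3 - <<'E'
from h import *
import cv2
bay(2,.0945)
cv2.imwrite("pics/s8.png",cv2.resize(ctrl.capture("side")[150:400,220:480,::-1],None,fx=2.4,fy=2.4))
E
```

```text
t: 17.1
ee_pos: [0.4362, 0.3672, 0.1796]
orientation: [[0.543, 0.84, 0.002], [0.84, -0.543, 0.002], [0.003, 0.001, -1.0]]
force: [0.6, -0.4, -1.1]
finger_gap: 0.0332
t 17.1 shift [-0.0008  0.0009  0.0851] turn 0.0019 pos [0.4362 0.3672 0.1796] gap 0.0332 F [ 0.6 -0.4 -1.1]
```

View pics/s8.png

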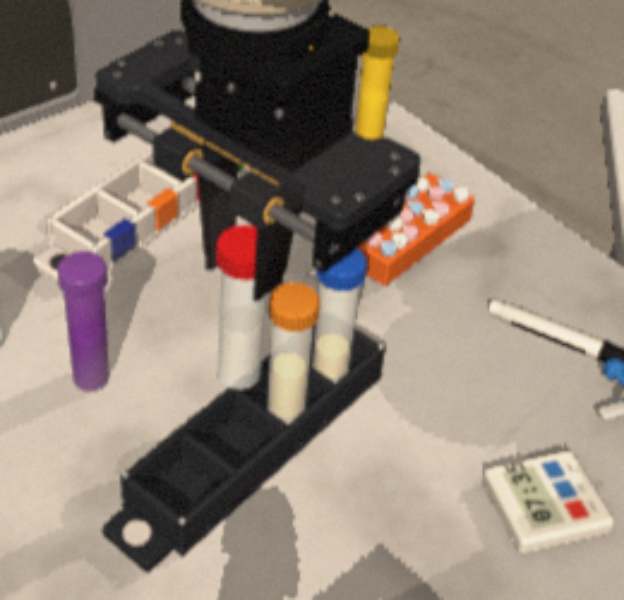

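Red hangs upright above bay 2. Lower and release.

```bash
python3 -m pendant '[[[0,0,0.03],0,0.02],[[0,0,0.06],0,0.02],[[0,0,0.078],0,0.02],[[0,0,0.085],0,0.02],[[0,0,0.085],0,0.02],[[0,0,0.085],0,0.07],[[0,0,0.085],0,0.07],[[0,0,0.085],0,0.07],[[0,0,0.085],0,0.07]]'; python3 - <<'E'
from h import *
import cv2
go([.508,.0385,.16],-30.5)
cv2.imwrite("pics/s9.png",cv2.resize(ctrl.capture("side")[150:400,220:480,::-1],None,fx=2.4,fy=2.4))
E
```

```text
t: 18.27
ee_pos: [0.4362, 0.3662, 0.0942]
orientation: [[0.544, 0.839, 0.0], [0.839, -0.544, 0.0], [0.0, -0.0, -1.0]]
force: [0.1, 0.1, 0.1]
finger_gap: 0.0666
t 18.27 shift [-0.2358  0.2386 -0.0658] turn -0.0432 pos [0.4362 0.3662 0.0942] gap 0.0666 F [0.1 0.1 0.1]
```

View pics/s9.png

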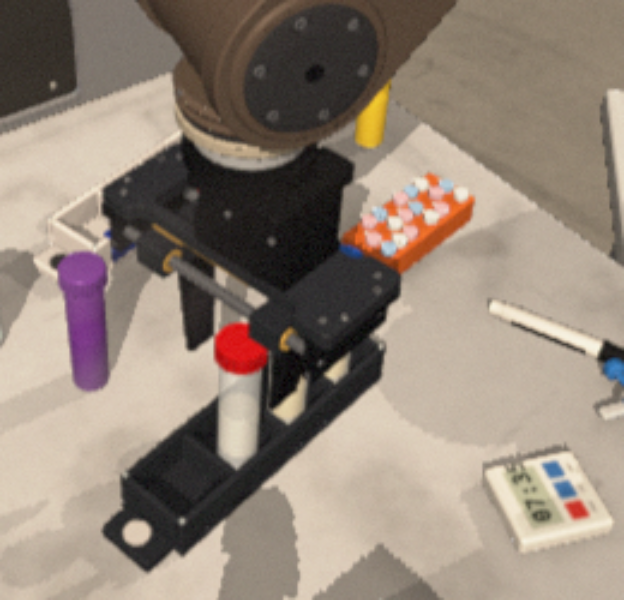

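```bash
python3 -m pendant '[[[0,0,-0.035],0,0.07],[[0,0,-0.085],0,0.07],[[-0.03,0.03,-0.09],0,0.07],[[-0.072,0.073,-0.09],-0.01,0.07],[[-0.114,0.115,-0.09],-0.02,0.07],[[-0.156,0.158,-0.09],-0.03,0.07],[[-0.198,0.2,-0.09],-0.043,0.07],[[-0.228,0.231,-0.085],-0.043,0.07],[[-0.2358,0.2386,-0.06],-0.043,0.07],[[-0.2358,0.2386,-0.04],-0.043,0.07]]'; python3 -c "
from h import *
go([.508,.0385,.0935],-30.5)"
```

```text
t: 19.58
ee_pos: [0.5081, 0.0373, 0.1335]
orientation: [[0.509, 0.861, 0.0], [0.861, -0.509, 0.0], [0.0, 0.0, -1.0]]
force: [-0.4, 1.0, -0.6]
finger_gap: 0.0697
t 19.57 shift [ 0.0009 -0.0007  0.04  ] turn -0.0021 pos [0.5081 0.0373 0.1335] gap 0.0697 F [-0.4  1.  -0.6]
```

```bash
python3 -m pendant '[[[0.001,0,0.02],0,0.07],[[0.001,0,0.0395],0,0.07],[[0.001,0,0.0395],0,0.02],[[0.001,0,0.0395],0,0.02],[[0.001,0,0.0395],0,0.02],[[0.001,0,0.0395],0,0.02],[[0.001,0,0.0395],0,0.02],[[0.001,0,0.0395],0,0.02],[[0.001,0,0.0295],0,0.02],[[0.001,0,0],0,0.02]]'; python3 -c "
from h import *
bay(1,.18)"
```

```text
t: 20.82
ee_pos: [0.5078, 0.0394, 0.134]
orientation: [[0.508, 0.862, -0.003], [0.862, -0.508, 0.0], [-0.001, -0.003, -1.0]]
force: [0.7, 0.3, -0.2]
finger_gap: 0.0331
t 20.82 shift [ 0.2973 -0.2251 -0.0458] turn 0.0434 pos [0.5078 0.0394 0.134 ] gap 0.0331 F [ 0.7  0.3 -0.2]
```

```bash
python3 -m pendant '[[[0,0,-0.035],0,0.02],[[0.012,-0.009,-0.075],0,0.02],[[0.045,-0.034,-0.085],0.01,0.02],[[0.09,-0.068,-0.085],0.02,0.02],[[0.135,-0.102,-0.085],0.03,0.02],[[0.18,-0.136,-0.085],0.043,0.02],[[0.225,-0.17,-0.085],0.043,0.02],[[0.265,-0.201,-0.085],0.043,0.02],[[0.29,-0.22,-0.085],0.043,0.02],[[0.2973,-0.2251,-0.07],0.043,0.02]]'; python3 - <<'E'
from h import *
import cv2
bay(1,.0945)
cv2.imwrite("pics/s10.png",cv2.resize(ctrl.capture("side")[150:400,220:480,::-1],None,fx=2.4,fy=2.4))
E
```

```text
t: 22.08
ee_pos: [0.4651, 0.4114, 0.2046]
orientation: [[0.543, 0.84, 0.001], [0.84, -0.543, 0.001], [0.002, 0.001, -1.0]]
force: [-0.2, 0.0, -1.1]
finger_gap: 0.0329
t 22.07 shift [-0.0016  0.0007  0.1101] turn 0.0025 pos [0.4651 0.4114 0.2046] gap 0.0329 F [-0.2  0.  -1.1]
```

View pics/s10.png

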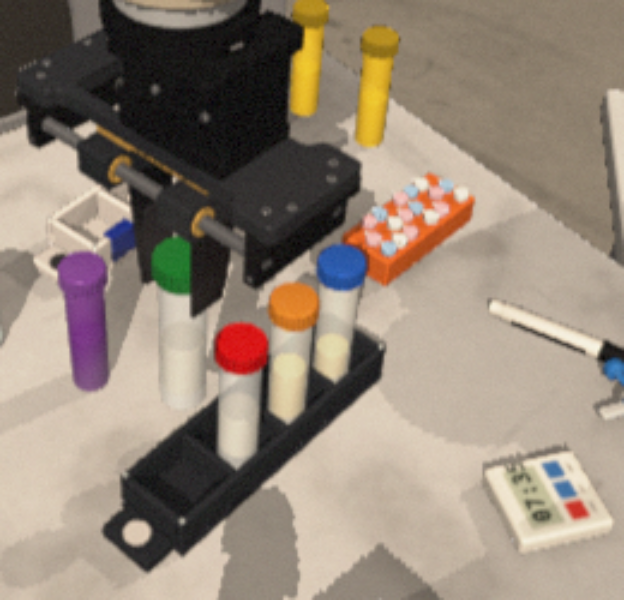

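```bash
python3 -m pendant '[[[-0.001,0,0.03],0,0.02],[[-0.001,0,0.06],0,0.02],[[-0.001,0,0.085],0,0.02],[[-0.001,0,0.102],0,0.02],[[-0.001,0,0.1095],0,0.02],[[-0.001,0,0.1095],0,0.02],[[-0.001,0,0.1095],0,0.07],[[-0.001,0,0.1095],0,0.07],[[-0.001,0,0.1095],0,0.07],[[-0.001,0,0.1095],0,0.07]]'; python3 - <<'E'
from h import *
import cv2
cv2.imwrite("pics/s11.png",cv2.resize(ctrl.capture("side")[150:400,220:480,::-1],None,fx=2.4,fy=2.4))
E
```

```text
t: 23.38
ee_pos: [0.465, 0.4089, 0.0947]
orientation: [[0.544, 0.839, 0.0], [0.839, -0.544, 0.0], [0.0, -0.0, -1.0]]
force: [0.5, -0.5, -0.0]
finger_gap: 0.0666
```

View pics/s11.png

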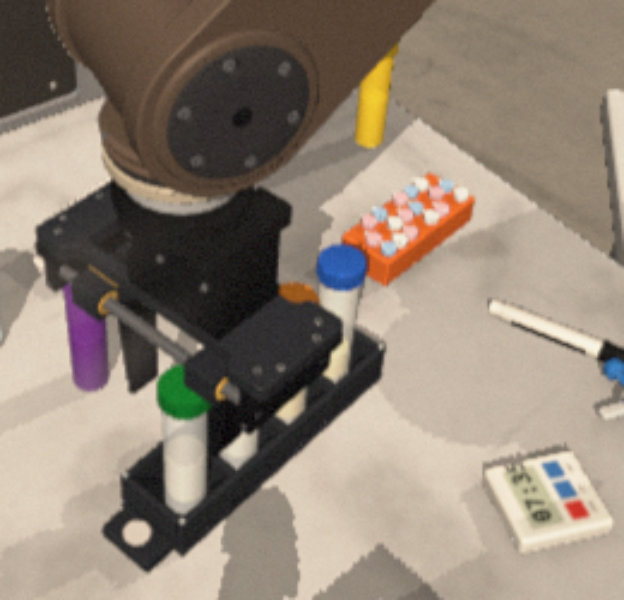

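Green is in the bay nearest the dot. Retreat upward, then towards the start side to clear the view.

```bash
python3 -m pendant '[[[0,0,-0.03],0,0.07],[[0,0,-0.08],0,0.07],[[0,0,-0.13],0,0.07],[[0,0.03,-0.16],0,0.07],[[-0.04,0.06,-0.16],0,0.07],[[-0.09,0.08,-0.16],0,0.07],[[-0.14,0.08,-0.16],0,0.07],[[-0.19,0.08,-0.16],0,0.07],[[-0.24,0.08,-0.16],0,0.07],[[-0.28,0.08,-0.16],0,0.07]]'; python3 - <<'E'
from h import *
import cv2
cv2.imwrite("pics/s12.png",ctrl.capture("side")[:,:,::-1])
cv2.imwrite("pics/t12.png",ctrl.capture("top")[:,:,::-1])
a=np.radians(-33);u=np.array([-np.sin(a),np.cos(a)])
for i in range(1,5):print(i,[proj(np.r_[np.array([.4225,.3444])+(.078-.052*(i-1))*u,.121],c).round(0) for c in("top","side")])
E
```

```text
t: 24.68
ee_pos: [0.3785, 0.1293, 0.2547]
orientation: [[0.544, 0.839, 0.0], [0.839, -0.544, 0.0], [0.0, 0.0, -1.0]]
force: [0.3, -0.1, 0.2]
finger_gap: 0.07
1 [array([[167., 246.]]), array([[296., 310.]])]
2 [array([[196., 266.]]), array([[320., 291.]])]
3 [array([[224., 287.]]), array([[342., 274.]])]
4 [array([[253., 307.]]), array([[363., 258.]])]
```

View pics/s12.png

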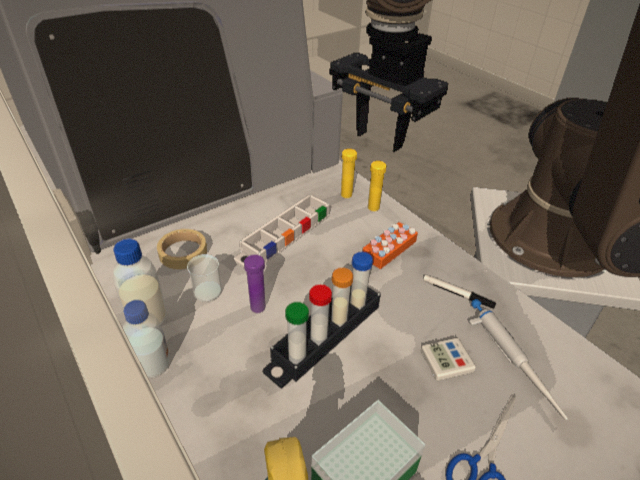

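View pics/t12.png

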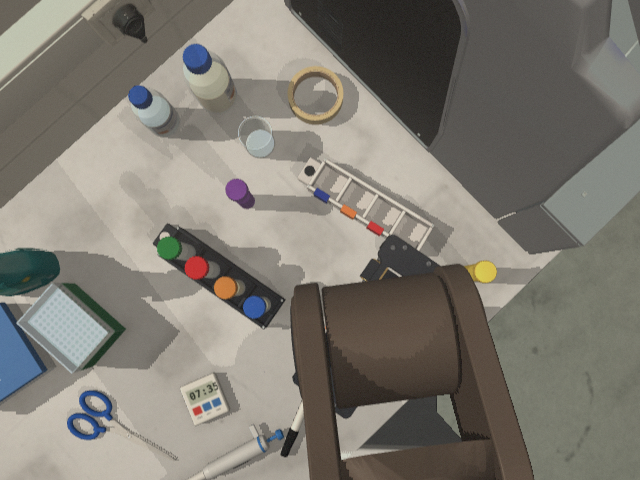

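All four caps sit within about 2 px (≈3 mm) of the predicted positions in both views: top image green (169,247), red (196,267), orange (225,288), blue (254,307). All stand upright, and the gripper is clear.

```bash
python3 -m pendant '[[[0,0,0],0,0.07],[[0,0,0],0,0.07],[[0,0,0],0,0.07]]'; python3 -c "
from workcell import ctrl
print(ctrl.job_done())"
```

```text
t: 25.15
ee_pos: [0.38, 0.131, 0.2544]
orientation: [[0.544, 0.839, -0.0], [0.839, -0.544, 0.0], [-0.0, -0.0, -1.0]]
force: [0.7, 0.1, -0.2]
finger_gap: 0.0697
the job is handed in; nothing more can be done
None
```

All four tubes are in the grey rack in reverse order, counted from its dot: green, red, orange, blue. The job was handed in at about 25 s of the 93 s allowed, and it reports no verdict.

- **Final check:** in the last top and side pictures, every tube stands upright. In the top view the caps are within about 2 px (roughly 3 mm) of their bay centres, against the 13 mm allowed. The gripper was open and well clear, and the force reading was near zero.
- **One mishap, mended:** my first grip on blue was too low. The upper finger faces closed on the cap (gap 33.4 mm) and the pads never reached the body. I opened, raised the gripper 34 mm and took the cap between the pads. I gripped the other three tubes the same way.
- **Not measured directly:** I did not measure tilt or seating height numerically. I judged both from the pictures and from releasing each tube at about the height where it was gripped. I saw no other failures or disagreements.

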